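# Mesh the hatch hinge and hold it for the pin

### The job

At the model ship's display case, pick up by its wooden pull the loose hatch board whose brass hinge knuckles fit the gaps in the hinge leaf on the fixed frame block, and bring it level to the frame so that its two knuckles sit gently in the two gaps with all the holes in one line, within about 2 mm, ready for the pin. Hold it there, in the air and still, for two seconds and finish while still gripping it: do not let go and do not put the pin in. Leave the other hatch board and everything else on the bench where they are.

Things in the scene. Friction and masses are not known exactly. Their poses are not given: they have to be found in the camera images.
- hatch_two: The matching hatch board, with TWO brass knuckles: wood 60 (x) x 120 (y) x 16 mm thick, lying flat, about 0.2 kg. Origin: centre of the underside; z up, x towards its hinge barrel, y along the barrel. A brass strip on its +x edge (top 19 mm up) carries the barrel, 16 mm across with 8 mm holes, axis at x +40, z +11 mm; knuckles 19 mm long at y +20 and -20 mm.
- pull (a point): Place to grip hatch_two: its dark wooden pull block, 16 (x) x 45 (y) mm, rising from 16 to 50 mm above the board's underside, flat sides. This point is on the block's middle line, 40 mm above the underside (x +5, y 0, z +40 mm in the board's frame).
- two_left (a point): Centre of the hole of the +y knuckle of hatch_two, on its barrel axis (x +40, y +20, z +11 mm in the board's frame); axes as the board's.
- two_right (a point): Centre of the hole of the -y knuckle of hatch_two (x +40, y -20, z +11 mm in the board's frame).
- frame: Fixed frame block of the display case: wood 60 (x) x 150 (y) x 60 mm high, origin at the centre of its underside on the bench, z up, x pointing away from its hinge barrel, which overhangs the -x face (robot's side). A 12 mm base board under it spans x -30 to +100, y -80 to +80 mm. The brass leaf on top is 63 mm up at its highest.
- gap_left (a point): Middle of the +y gap in the frame's barrel, on the hinge axis, 55 mm above the bench (x -40, y +20 mm in the frame's frame; axes as the frame's). two_left belongs here. The barrel is 16 mm across with THREE knuckles 16 mm long, at y -40, 0, +40 mm; holes 8 mm; free above, below and in front.
- gap_right (a point): Middle of the -y gap, on the same axis (x -40, y -20, z 55 mm in the frame's frame). two_right belongs here. Each gap is 24 mm wide, 2.5 mm to spare either side of a knuckle; wood and brass behind it begin 10 mm from the axis. When meshed, hatch_two has the frame's yaw and its underside is 44 mm above the bench.
- hatch_three: The other hatch board, same shape and colour but with THREE 16 mm knuckles at y = -40, 0, +40 mm, which do not fit the frame's leaf; leave it alone. Origin at the centre of its underside, axes as hatch_two, pull block the same, 50 mm high.
- pin: Slave pin: thin steel rod 4 mm across and 115 mm long with a red grip 16 x 30 x 16 mm, lying on the bench; bystander. Origin on the bench, under the middle of the rod, which lies along y.
- glue: White glue bottle with blue cap, 44 mm across, 120 mm high, standing; bystander. Origin at the centre of its underside.
- varnish: Amber varnish jar, 60 mm across, 75 mm high, standing; bystander. Origin at the centre of its underside.
- tape: Roll of yellow tape lying flat, 84 mm across, 22 mm high; bystander. Origin at the centre of its underside.
- driver: Screwdriver with orange handle, lying along its x; bystander. Origin at its middle on the bench.
- brush: Brush lying along its x; bystander. Origin at its middle on the bench.
Things that resemble listed ones, but are neither listed nor needed, are in the scene too. Leave any purple or red look-alike of the hatch_two alone.

How it is judged:
By the outcome, as a careful person would: the job done as asked, in the order asked, and still so for the second after the job is handed in, while the arm keeps its last pose, push and grip.
It also fails if it takes over 48 s, if anything falls off the work surface, if the arm or the gripper's body presses on something with over 40 N, if the wrist force passes 120 N, or if a joint passes its speed limit or range.

### The arm

A 6-joint arm with a two-finger parallel gripper is mounted at the origin on the work surface. World frame = base frame: x ahead of the robot, y to its left, z up, the work surface at z = 0. Lengths are in m, angles in rad, forces in N, time in s.
With the tool pointing down it reaches from about 0.375 to 0.825 m from the base axis. Payload 5.5 kg.
Tool frame: the origin (TCP) lies on the centre line of the jaws, within the pads' length; the fingertips stand 8 mm ahead of it and the grasp point (between the pads) lies 11 mm behind it; z points along the fingers, y is the line along which they close (so a half turn about z gives the same grasp; the last joint's range is limited). The gripper opens to 85 mm and grips with 20 to 120 N. Pads are 22 mm wide; open, the fingers measure 114 mm over their backs; the gripper's body (76 mm by 85 mm) begins 54 mm behind the grasp point. The pads swing forward as they close: fully open they stand 13 mm farther back than shut.
Start: joints at [-1.127, 0.314, -0.047, 1.21, 0, 1.571], TCP at [0.258, -0.542, 0.239] pointing down, gripper open.
Joint ranges: [-2.67, 2.67], [-0.69, 1.73], [-1.03, 1.25], [-2.08, 2.16], [-1.42, 1.45], [-3.14, 3.14]. Speed limits (rad/s): [2.39, 2.39, 3.01, 3.14, 3.14, 3.14].

### API

Orientations are given as a rotation vector (axis times angle).
In Python, from plant import sense, read_camera, camera_params, job_done, look_for gives the robot as it stands. The module is installed in compiled form; this text tells all that it offers.
- The arm moves only by the tool carry_out, never from a script. Its argument "targets" is a list of rows, each a list of 5 numbers: the opening, from 0 (shut) to 1 (fully open), then the shift along the tool's x, y, z scaled (see below), then the turn about the tool's z scaled (see below). In form: [[grip, x, y, z, roll], ...]. A call has exactly 8 rows; each row shifts and turns the commanded pose from where the row before left it, along the tool's axes as they then stand; what a row does not reach is not made up. The controller multiplies each number of a shift by 10 cm and each number of a turn by pi/4 rad. A row lasts 1/12 s, in which the tool goes at most 41.7 mm and 7.16 degrees, less where a joint would pass 70% of its speed; a pose out of reach is approached as far as the arm can. A call with a number of a shift or a turn outside -1 to 1 is refused whole. A call with a gripper value outside its range is refused whole. The fingers move at their own pace and stop on an object; "grip_force" is the grip in N (left out, the last holds). Time passes only in rows, so rows that do not move let the fingers close, or fill a call up. It gives the time, the measured TCP pose, the force, the opening and the grip force at its end, in the units of the state.
- sense(): the state, without advancing time (a new reading comes with each control period).
- read_camera(name): name is "scene" or "top" or "wrist"; returns the picture (480x640x3 uint8, red, green, blue); there is no depth.
- camera_params(name): a dict with "mtx" (3x3 intrinsics, pixels), "distortion" ([k1, k2, p1, p2, k3] as OpenCV has them; the pictures are not rectified), "pose" (4x4, takes a point from camera to world coordinates). Camera axes: x right, y down, z forward; pixel columns grow to the right and rows downward; lengths in m; the calibration is good to about 2 mm. A picture is of the moment at which its call begins: read the wrist's pose just before it. camera_params takes no time and is no camera call; for the wrist camera it gives the pose at the moment of the call.
- job_done(): hands the job in; it is judged then, once.
Trained networks look in the newest picture that a camera, given by its name, has taken for a name from the list of things; names that differ only in an ending like _2 or _b are one class to them, and where a whole thing is asked for, a point or a joint stands for the part that bears it (a point fixed in the world has none). Each returns a list of dicts, best first, with "conf" (0 to 1); they miss things now and then, are a little off and sometimes report something else, mostly with a low value. They report only what shows in the picture. A call takes as long as a camera call. They do not tell look-alikes from the thing itself.
- look_for(camera, query): "location" ([x, y, z] in m, in world coordinates, good to about 4 mm: the middle of the surface that is visible of it).
The state is a dict: "t": time; "joint_positions": joint angles; "qd": joint speeds; "tau": joint torques, N m; "tool_pos": TCP position; "orientation": TCP orientation; "contact_force": force on the tool from outside, world axes, zero at the start; "wrist_torque": the same for the moment, N m; "width": finger opening in m; "gripper_force": force on a finger pad.
Only numpy, scipy, OpenCV 4.12 (cv2) and the standard library are available. Lean on these libraries where they do the work, as an engineer would, in place of code of your own. Each camera call takes 0.05 s, during which the arm holds its last target. There are 200 camera calls.

## Working session

There is one attempt and no reset: what is moved stays moved. The work goes in short steps, Python scripts to look and compute and a tool call to move; the robot and the scene stay as the last step left them, time stands still between calls to the robot, and variables do not carry over. Pictures are saved under pics/ and viewed, at most 10 in all, crops included, and the job is handed in when it is done.

Besides the shell and the picture viewer there is one more tool, called as a command line: name --pt "numbers of a row" for each row, then --argument value for the rest. carry_out: Moves the arm, as the interface text tells. Its arguments: {"type":"object","properties":{"targets":{"type":"array"},"grip_force":{"type":"number"}},"required":["targets"]}

```bash
mkdir -p pics
python3 - <<'E'
from plant import *
import cv2, numpy as np
s=sense(); print(s['t'],s['tool_pos'],s['orientation'],s['width'])
for c in ['scene','top']:
    im=read_camera(c); cv2.imwrite(f'pics/{c}0.png',im[:,:,::-1])
    p=camera_params(c); print(c,p['mtx'].round(1).tolist() if hasattr(p['mtx'],'round') else p['mtx'],np.round(p['pose'],3).tolist(),p['distortion'])
for q in ['hatch_two','pull','frame','hatch_three','two_left','two_right','gap_left','gap_right']:
    print(q,[(np.round(d['location'],3).tolist(),round(d['conf'],2)) for d in look_for('top',q)][:4])
E
```

```text
0.0 [ 0.25737182 -0.54138119  0.23845297] [-3.06298798e+00 -6.91024227e-01  5.89728273e-04] 0.08543075925874416
scene [[529.3, 0.0, 317.3], [0.0, 529.3, 240.7], [0.0, 0.0, 1.0]] [[0.859, 0.384, -0.34, 0.923], [0.512, -0.666, 0.542, -0.671], [-0.018, -0.64, -0.768, 1.031], [0.0, 0.0, 0.0, 1.0]] [-0.12396159  0.          0.          0.          0.        ]
top [[552.2, 0.0, 313.3], [0.0, 552.2, 229.7], [0.0, 0.0, 1.0]] [[-0.014, -0.991, 0.133, 0.353], [-1.0, 0.017, 0.019, -0.015], [-0.021, -0.133, -0.991, 1.305], [0.0, 0.0, 0.0, 1.0]] [-0.11996621  0.          0.          0.          0.        ]
hatch_two [([0.602, 0.42, 0.015], 0.92), ([0.453, 0.32, 0.011], 0.86), ([0.626, -0.144, 0.015], 0.85), ([0.325, 0.308, 0.019], 0.56)]
pull [([0.452, 0.315, 0.015], 0.85), ([0.625, -0.143, 0.016], 0.78), ([0.598, 0.416, 0.019], 0.65), ([0.328, 0.311, 0.02], 0.64)]
frame [([0.664, 0.053, 0.056], 0.97), ([0.613, -0.487, 0.011], 0.27)]
hatch_three [([0.509, -0.272, 0.016], 0.89)]
two_left [([0.32, 0.309, 0.017], 0.85), ([0.454, 0.321, 0.017], 0.81), ([0.627, -0.142, 0.013], 0.73), ([0.599, 0.419, 0.013], 0.64)]
two_right [([0.598, 0.417, 0.015], 0.96), ([0.453, 0.317, 0.016], 0.69), ([0.319, 0.307, 0.01], 0.66), ([0.629, -0.139, 0.013], 0.63)]
gap_left [([0.66, 0.049, 0.057], 0.6)]
gap_right [([0.655, 0.056, 0.058], 0.85)]
```

View pics/top0.png

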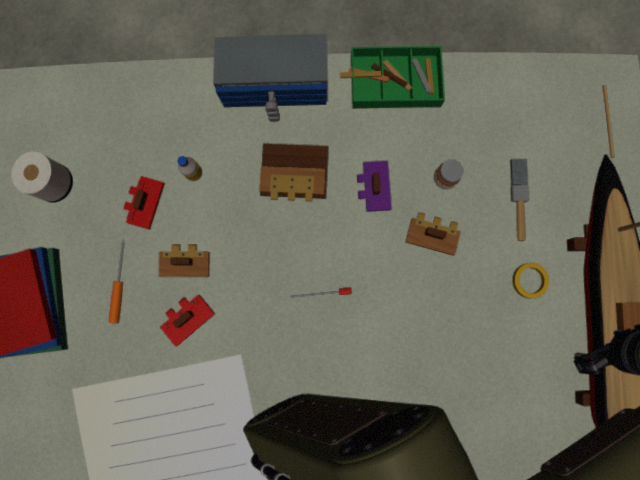

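View pics/scene0.png

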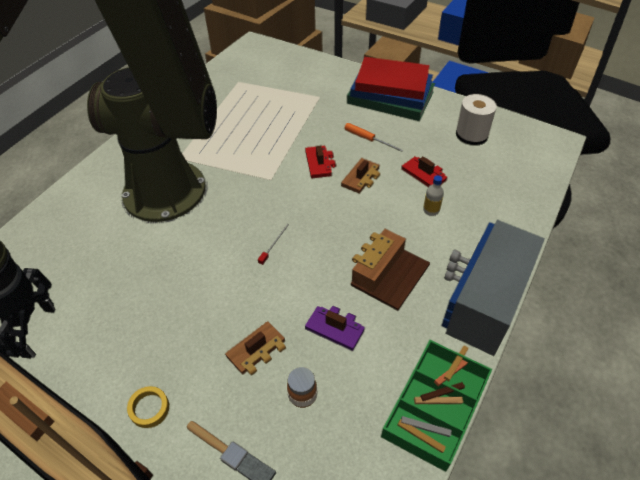

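The wooden candidates are (184,262) with two knuckles and (433,234) with three. The red boards at (144,202) and (187,320) and the purple one at (375,186) are look-alikes. The one at (184,262) fits, so I'll confirm it in an enlarged crop.

Run:
```python
import cv2, numpy as np
t=cv2.imread('pics/top0.png');s=cv2.imread('pics/scene0.png')
def c(im,x,y,w=80,h=60): return cv2.resize(im[y:y+h,x:x+w],(400,300),interpolation=cv2.INTER_CUBIC)
m=np.vstack([np.hstack([c(t,145,230),c(t,255,140)]),np.hstack([c(t,395,205),c(s,325,145)])])
cv2.imwrite('pics/crop1.png',m)
```

```text
(no output)
```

View pics/crop1.png

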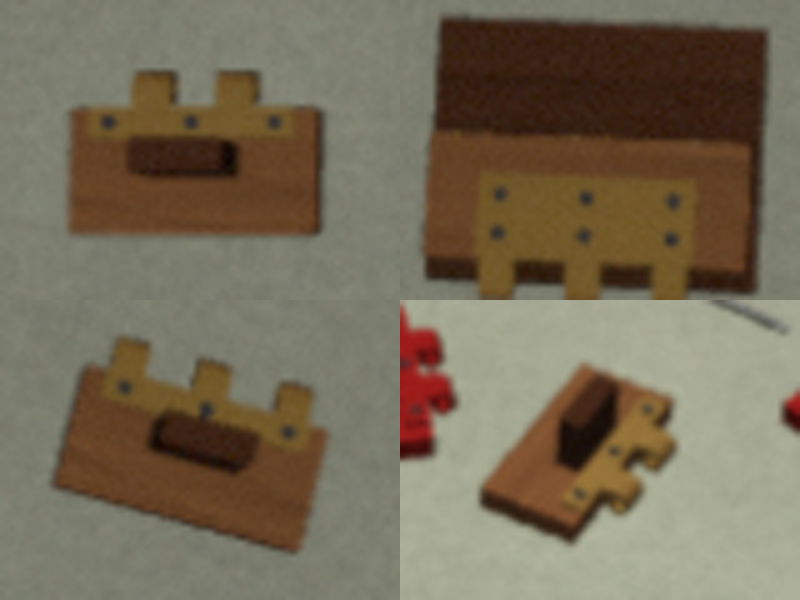

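The crop confirms it. The board at top (184,262) has two knuckles, and the one at (433,234) has three. The frame leaf has three fingers, at about (297,187). Next I localise both from the pixels.

```bash
cat > h.py <<'E'
from plant import *
import cv2, numpy as np
from scipy.spatial.transform import Rotation as R
from scipy.optimize import least_squares
def cam(c):
    p=camera_params(c); return np.array(p['mtx']),np.array(p['distortion']),np.array(p['pose'])
def back(P,px,z):
    K,d,T=P; n=cv2.undistortPoints(np.float64(px).reshape(-1,1,2),K,d)[:,0]
    r=np.c_[n,np.ones(len(n))]@T[:3,:3].T; o=T[:3,3]
    return o+r*((np.asarray(z)-o[2])/r[:,2])[:,None]
def proj(P,X):
    K,d,T=P; W=np.linalg.inv(T)
    return cv2.projectPoints(np.float64(X),cv2.Rodrigues(W[:3,:3])[0],W[:3,3],K,d)[0][:,0]
def place(q,X): # q=x,y,yaw (,z)
    z=q[3] if len(q)>3 else 0
    return R.from_euler('z',q[2]).apply(X)+[q[0],q[1],z]
def fit(P,X,px,q0):
    f=lambda q:(proj(P,place(q,X))-px).ravel()
    r=least_squares(f,q0); return r.x,np.abs(r.fun).max()
def tool():
    s=sense(); return np.array(s['tool_pos']),R.from_rotvec(s['orientation']),s
def togo(p,yaw):  # needed shift in tool axes (cm/10 units), roll units; yaw = wanted world yaw of tool y (mod pi)
    t,r,s=tool(); d=r.inv().apply(np.asarray(p)-t)
    M=r.as_matrix(); cy=np.arctan2(M[1,1],M[0,1]); e=(yaw-cy+np.pi/2)%np.pi-np.pi/2
    return d/0.1, -e/(np.pi/4), np.degrees(cy)
E
python3 - <<'E'
from h import *
P=cam('top')
f=lambda a,x,y:(np.float64(a)+.5)/5-.5+[x,y]
px=f([[70,108],[319,108],[70,233],[319,233],[128,139],[222,140]],145,230)
X=np.array([[30,60,16],[30,-60,16],[-30,60,16],[-30,-60,16],[13,22.5,50],[13,-22.5,50]])/1e3
print('hatch',fit(P,X,px,[.45,.32,0]))
px=f([[33,130],[349,142],[25,257],[345,270]],255,140)
X=np.array([[30,75,60],[30,-75,60],[-30,75,60],[-30,-75,60]])/1e3
print('frame',fit(P,X,px,[.68,.05,0]))
t,r,s=tool();print(r.as_matrix().round(2).tolist(),s['joint_positions'])
print(togo([.45,.32,.16],0))
E
```

```text
hatch (array([ 0.44992031,  0.31806585, -0.00737788]), np.float64(0.492368866134143))
frame (array([ 0.63809348,  0.05586987, -0.05919909]), np.float64(0.7372069702873318))
[[0.9, 0.43, -0.0], [0.43, -0.9, 0.0], [0.0, -0.0, -1.0]] [-1.12699344e+00  3.13515187e-01 -4.71607681e-02  1.21021241e+00
  1.63294045e-05  1.57080397e+00]
(array([ 5.43795167, -6.95733834,  0.79336609]), np.float64(-1.4349423459724602), np.float64(-64.57240556876069))
```

carry_out --pt "1 0 0 0 -0.155" --pt "1 0 0 0 -0.155" --pt "1 0 0 0 -0.155" --pt "1 0 0 0 -0.155" --pt "1 0 0 0 -0.155" --pt "1 0 0 0 -0.155" --pt "1 0 0 0 -0.155" --pt "1 0 0 0 -0.155"

```text
t: 1.17
tool_pos: [0.2576, -0.5419, 0.2393]
orientation: [2.379, 2.052, 0.0]
contact_force: [0.8, -0.4, -0.6]
width: 0.085
gripper_force: 0.0
```

carry_out --pt "1 0 0 0 -0.1" --pt "1 0 0 0 -0.095" --pt "1 0 0.35 0 0" --pt "1 0 0.35 0 0" --pt "1 0 0.35 0 0" --pt "1 0 0.35 0 0" --pt "1 0 0.35 0 0" --pt "1 0 0.35 0 0"

```text
t: 1.83
tool_pos: [0.4692, -0.5417, 0.2394]
orientation: [2.221, 2.221, -0.0]
contact_force: [-0.1, -0.8, 0.4]
width: 0.0853
gripper_force: 0.0
```

Run:
```python
from h import *
t,r,s=tool();print(t,s['t'],r.as_matrix().round(3).tolist(),s['joint_positions'],s['contact_force'])
print(togo([.45,.32,.16],0))
```

```text
[ 0.46924989 -0.54165976  0.23937255] 1.8333 [[0.0, 1.0, 0.0], [1.0, -0.0, -0.0], [-0.0, 0.0, -1.0]] [-8.56880182e-01  5.45619722e-01  2.98725796e-01  1.32365903e+00
 -5.38935720e-05  7.13935291e-01] [-0.06114293 -0.80990054  0.38676451]
(array([ 8.61676769, -0.19275799,  0.79181362]), np.float64(-2.4369638104482373e-05), np.float64(-0.0010966337147009296))
```

carry_out --pt "1 0.37 0 0 0" --pt "1 0.37 0 0 0" --pt "1 0.37 0 0 0" --pt "1 0.37 0 0 0" --pt "1 0.37 0 0 0" --pt "1 0.37 0 0 0" --pt "1 0.37 0 0 0" --pt "1 0.37 0 0 0"

```text
t: 2.5
tool_pos: [0.4673, -0.2442, 0.2394]
orientation: [2.221, 2.221, 0.0]
contact_force: [1.5, -0.4, 0.4]
width: 0.0853
gripper_force: 0.0
```

carry_out --pt "1 0.37 0.1 0 0" --pt "1 0.37 0.1 0 0" --pt "1 0.37 0.1 0 0" --pt "1 0.37 0.1 0 0" --pt "1 0.37 0.1 0 0" --pt "1 0.37 0.1 0 0" --pt "1 0.37 0.1 0 0" --pt "1 0.37 0.1 0 0"

```text
t: 3.17
tool_pos: [0.5478, 0.0521, 0.2396]
orientation: [2.221, 2.221, 0.001]
contact_force: [0.6, -0.2, -0.9]
width: 0.0855
gripper_force: 0.0
```

Run:
```python
from h import *
import pickle
t,r,s=tool();print(t,s['t'])
P=cam('wrist');im=read_camera('wrist');cv2.imwrite('pics/w1.png',im[:,:,::-1]);pickle.dump(P,open('w1.pkl','wb'))
print(P[0].round(1).tolist(),P[1],P[2].round(3).tolist())
X=np.array([[-40,20,55],[-40,-20,55],[-30,75,60],[-30,-75,60],[30,75,60],[30,-75,60]])/1e3
print(proj(P,place([.638,.0559,-.059],X)).round(0).tolist())
```

```text
[0.54781612 0.05210364 0.23958647] 3.1667
[[412.6, 0.0, 318.3], [0.0, 412.6, 236.0], [0.0, 0.0, 1.0]] [-0.04400679  0.          0.          0.          0.        ] [[1.0, -0.001, 0.002, 0.549], [-0.0, -0.948, -0.318, 0.134], [0.002, 0.318, -0.948, 0.376], [0.0, 0.0, 0.0, 1.0]]
[[382.0, 173.0], [377.0, 222.0], [404.0, 100.0], [382.0, 287.0], [485.0, 106.0], [452.0, 290.0]]
```

View pics/w1.png

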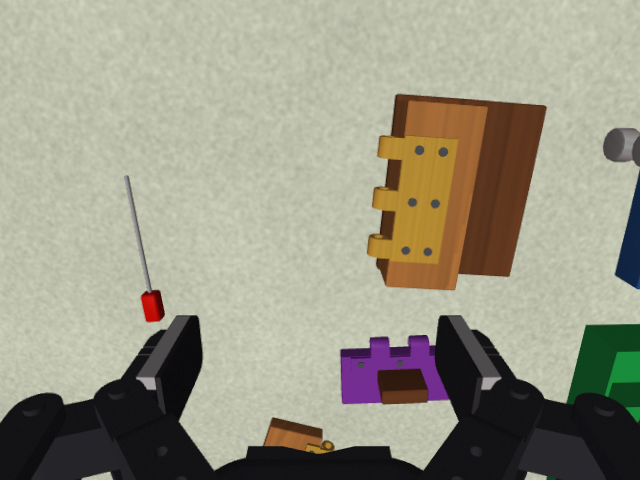

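Wrist view: the frame leaf has knuckle tips at about (388,147), (382,198) and (378,245), and the block's top corners are near (407,102), (487,106), (386,287) and (457,290). I'll enlarge it for precise corners.

Run:
```python
import cv2, numpy as np
t=cv2.imread('pics/w1.png')
c=lambda x,y:cv2.resize(t[y:y+110,x:x+130],(390,330),interpolation=cv2.INTER_CUBIC)
c=lambda x,y:cv2.resize(t[y:y+120,x:x+80],(400,600),interpolation=cv2.INTER_CUBIC)
cv2.imwrite('pics/crop2.png',np.hstack([c(360,90),c(360,180)]))
```

```text
(no output)
```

View pics/crop2.png

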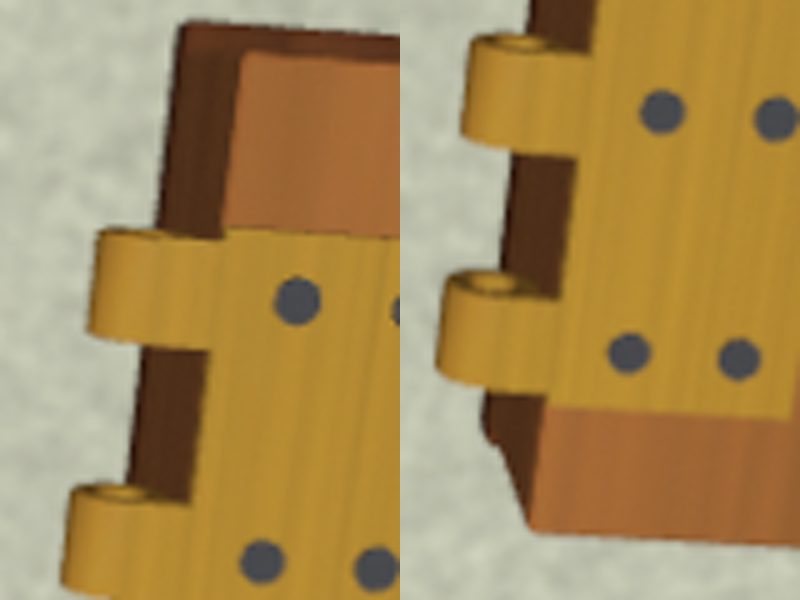

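carry_out --pt "1 0.33 -0.12 0.1 0" --pt "1 0.33 -0.12 0.1 0" --pt "1 0.33 -0.12 0.1 0" --pt "1 0.33 -0.12 0 0" --pt "1 0.33 -0.12 0 0" --pt "1 0.33 -0.12 0 0" --pt "1 0.33 -0.12 0 0" --pt "1 0.33 -0.12 0 0"

```text
t: 3.88
tool_pos: [0.4509, 0.3155, 0.2095]
orientation: [2.221, 2.221, 0.001]
contact_force: [0.5, -0.5, 0.1]
width: 0.0857
gripper_force: 0.0
```

Run:
```python
from h import *
import pickle
t,r,s=tool();print(t,s['t'])
P=cam('wrist');im=read_camera('wrist');cv2.imwrite('pics/w2.png',im[:,:,::-1]);pickle.dump(P,open('w2.pkl','wb'))
```

```text
[0.4508724  0.31545718 0.20950413] 3.8833
```

View pics/w2.png

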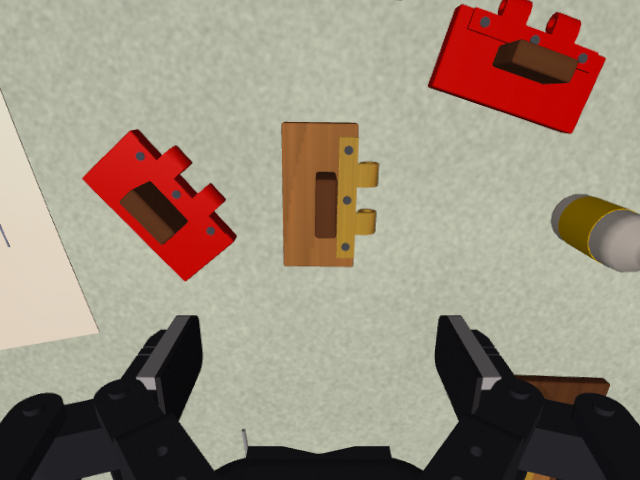

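```bash
cat > ff.py <<'E'
from h import *
import pickle
P=pickle.load(open('w1.pkl','rb'))
L=lambda u,v:[(u+.5)/5-.5+360,(v+.5)/5-.5+90]; Rr=lambda u,v:[(u-400+.5)/5-.5+360,(v+.5)/5-.5+180]
W=[(-30,75,60,L(243,53)),(-30,-75,60,Rr(532,532)),(30,75,60,[487,106]),(30,-75,60,[456.5,290]),
 (None,32,63,L(207,350)),(None,8,63,Rr(590,52)),(None,-8,63,Rr(577,157)),(None,-32,63,Rr(560,298)),
 (-47.9,48,53.8,L(97,237)),(-47.9,32,53.8,L(88,330)),(-47.9,8,53.8,Rr(469,42)),(-47.9,-8,53.8,Rr(461,137)),(-47.9,-32,53.8,Rr(445,282)),(-47.9,-48,53.8,Rr(436,373))]
px=np.array([w[3] for w in W])
def f(q):
    X=np.array([[q[3] if w[0] is None else w[0],w[1],w[2]] for w in W])/1e3
    return (proj(P,place(q[:3],X))-px).ravel()
r=least_squares(f,[.638,.056,-.06,-30],x_scale=[.01,.01,.01,1],loss='soft_l1')
frame=r.x[:3]
if __name__=='__main__':
    print(r.x,r.fun.size); print(f(r.x).reshape(-1,2).round(1).tolist())
    P=pickle.load(open('w2.pkl','rb'))
    X=np.array([[-30,60,16],[30,60,16],[30,-60,16],[-30,-60,16],[-3,-22.5,50],[13,-22.5,50]])/1e3
    px=np.array([[282,122.5],[358,123],[353,266],[284,266],[315.5,238],[336.5,238]])
    q,_=fit(P,X,px,[.45,.318,0]); print(q,(proj(P,place(q,X))-px).round(1).tolist())
    g=place(q,np.array([[.005,0,.04]]))[0]; print('pull',g)
    print(togo(g-[0,0,.011],q[2]))
E
python3 ff.py
```

```text
[  0.64085483   0.05590922  -0.05482219 -30.63754646] 28
[[-0.5, 0.3], [0.1, 0.7], [1.0, -0.1], [-0.4, -0.0], [-0.0, 0.2], [-0.2, 1.0], [0.1, -0.1], [0.1, 0.6], [-0.4, -1.2], [-0.6, 1.3], [0.3, -0.7], [-0.1, -0.2], [0.4, -0.9], [0.4, -1.0]]
[ 0.45340812  0.31908862 -0.00824282] [[-0.8, -0.0], [0.7, 0.1], [0.4, 0.4], [-0.0, -0.1], [-0.2, -0.2], [-0.1, -0.1]]
pull [0.45840795 0.3190474  0.04      ]
(array([-0.02858096,  0.09655282,  1.8046952 ]), np.float64(0.016324045754610897), np.float64(0.2623034069559607))
```

carry_out --pt "1 -0.03 0.095 0.2 0.016" --pt "1 0 0 0.3 0" --pt "1 0 0 0.3 0" --pt "1 0 0 0.3 0" --pt "1 0 0 0.3 0" --pt "1 0 0 0.2 0" --pt "1 0 0 0.1 0" --pt "1 0 0 0.075 0"

```text
t: 4.6
tool_pos: [0.4606, 0.3104, 0.0306]
orientation: [-2.235, -2.207, 0.003]
contact_force: [-0.3, 0.0, -0.3]
width: 0.0852
gripper_force: 0.0
```

carry_out --pt "0 0 0 0 0" --pt "0 0 0 0 0" --pt "0 0 0 0 0" --pt "0 0 0 0 0" --pt "0 0 0 0 0" --pt "0 0 0 0 0" --pt "0 0 0 0 0" --pt "0 0 0 0 0" --grip_force 60

```text
t: 5.27
tool_pos: [0.4611, 0.3116, 0.0328]
orientation: [-2.235, -2.207, -0.001]
contact_force: [-3.7, -0.5, 6.2]
width: 0.0146
gripper_force: 60.0
```

Run:
```python
from h import *
import pickle
t,r,s=tool();print(t,r.as_rotvec(),s['t'],s['width'],s['contact_force'],s['joint_positions'],s['qd'])
P=cam('wrist');im=read_camera('wrist');cv2.imwrite('pics/w3.png',im[:,:,::-1]);pickle.dump(P,open('w3.pkl','wb'))
print(P[2].round(4).tolist())
t,r,s=tool();print(t)
```

```text
[0.46107076 0.31157106 0.0327621 ] [-2.23457245e+00 -2.20746044e+00 -1.40141852e-03] 5.2667 0.014619492460537606 [-3.72398769 -0.53667668  6.15851375] [ 5.93863716e-01  4.00803966e-01 -4.32289415e-01  7.36925895e-01
  6.97483816e-04  2.17686719e+00] [ 0.00129901  0.00017834  0.00075357 -0.00016208 -0.0005553  -0.0004293 ]
[[0.9999, -0.0122, -0.0025, 0.4632], [-0.0124, -0.9482, -0.3175, 0.3932], [0.0015, 0.3175, -0.9483, 0.169], [0.0, 0.0, 0.0, 1.0]]
[0.46105148 0.31159351 0.03274747]
```

View pics/w3.png

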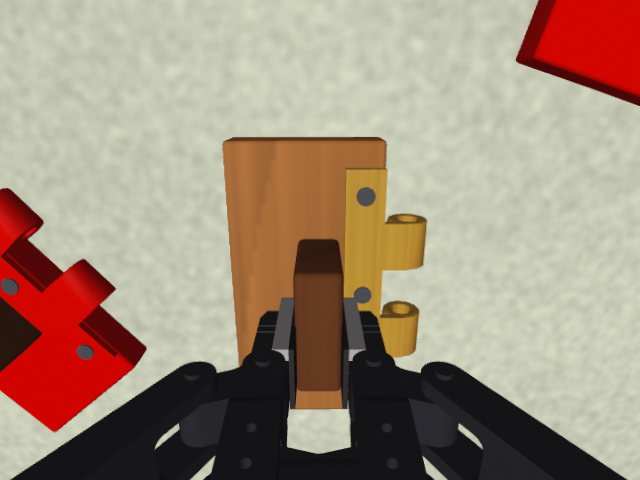

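The jaws hold the pull. The brass knuckles are visible on the right, with holes at about (405,217) and (400,308). I'll extract their edges numerically.

Run:
```python
from h import *
im=cv2.imread('pics/w3.png'); h=cv2.cvtColor(im,cv2.COLOR_BGR2HSV)
m=(h[...,0]>16)&(h[...,0]<26)&(h[...,1]>150)&(h[...,2]>40)
for v in list(range(206,276,3))+list(range(296,362,3)):
    c=np.where(m[v,385:440])[0]; print(v,(c.min()+385,c.max()+385,len(c)) if len(c) else None,end='; ')
print()
for u in (395,400,405,410,415,420): 
    for a,b in((195,290),(290,370)):
        c=np.where(m[a:b,u])[0]+a; print(u,c.min(),c.max(),end='; ')
g=cv2.cvtColor(im,cv2.COLOR_BGR2GRAY)
print(); print(h[132:150,300].tolist()); print(h[190,215:240,0].tolist(), h[160,215:240,0].tolist())
```

```text
206 None; 209 None; 212 None; 215 (np.int64(394), np.int64(414), 21); 218 (np.int64(389), np.int64(423), 35); 221 (np.int64(388), np.int64(425), 38); 224 (np.int64(385), np.int64(425), 41); 227 (np.int64(385), np.int64(425), 41); 230 (np.int64(385), np.int64(424), 40); 233 (np.int64(385), np.int64(424), 40); 236 (np.int64(385), np.int64(424), 40); 239 (np.int64(385), np.int64(424), 40); 242 (np.int64(385), np.int64(423), 39); 245 (np.int64(385), np.int64(423), 39); 248 (np.int64(385), np.int64(423), 39); 251 (np.int64(385), np.int64(423), 39); 254 (np.int64(385), np.int64(422), 38); 257 (np.int64(385), np.int64(422), 38); 260 (np.int64(385), np.int64(422), 38); 263 (np.int64(385), np.int64(422), 38); 266 (np.int64(385), np.int64(418), 34); 269 (np.int64(385), np.int64(407), 23); 272 None; 275 None; 296 None; 299 None; 302 (np.int64(391), np.int64(403), 13); 305 (np.int64(385), np.int64(413), 29); 308 (np.int64(385), np.int64(416), 32); 311 (np.int64(385), np.int64(417), 33); 314 (np.int64(385), np.int64(417), 33); 317 (np.int64(385), np.int64(417), 33); 320 (np.int64(385), np.int64(4
[... 166 characters left out ...]
2); 335 (np.int64(385), np.int64(415), 31); 338 (np.int64(385), np.int64(415), 31); 341 (np.int64(385), np.int64(415), 31); 344 (np.int64(385), np.int64(415), 31); 347 (np.int64(385), np.int64(414), 30); 350 (np.int64(386), np.int64(414), 29); 353 (np.int64(387), np.int64(410), 24); 356 (np.int64(391), np.int64(400), 10); 359 None; 
395 215 269; 395 302 356; 400 215 269; 400 302 356; 405 214 269; 405 303 354; 410 215 268; 410 304 353; 415 216 267; 415 307 345; 420 217 265; Traceback (most recent call last):
  File "<stdin>", line 9, in <module>
    return umr_minimum(a, axis, None, out, keepdims, initial, where)
ValueError: zero-size array to reduction operation minimum which has no identity
```

carry_out --pt "0 0 0 -0.05 0" --pt "0 0 0 -0.1 0" --pt "0 0 0 -0.15 0" --pt "0 0 0 -0.2 0" --pt "0 0 0 -0.2 0" --pt "0 0 0 -0.1 0" --pt "0 0 0 0 0" --pt "0 0 0 0 0"

```text
t: 5.98
tool_pos: [0.4615, 0.3113, 0.1122]
orientation: [2.235, 2.207, 0.002]
contact_force: [-0.3, -0.1, -2.9]
width: 0.0148
gripper_force: 58.8
```

```bash
cat > kn.py <<'E'
from h import *
a=np.linspace(0,2*np.pi,180); 
def kn(yc,n=20):
    ys=np.linspace(yc-9.5,yc+9.5,n); A,Y=np.meshgrid(a,ys)
    return np.c_[(40+8*np.cos(A)).ravel(),Y.ravel(),(11+8*np.sin(A)).ravel()]/1e3
def ext(P,q,yc):  # max u slope line, min v, max v
    p=proj(P,place(q,kn(yc))); h=cv2.convexHull(np.float32(p))[:,0]
    return p,h
def right(h,v):
    c=np.r_[h,h[:1]]; u=[]
    for A,B in zip(c[:-1],c[1:]):
        if (A[1]-v)*(B[1]-v)<=0 and A[1]!=B[1]: u.append(A[0]+(B[0]-A[0])*(v-A[1])/(B[1]-A[1]))
    return max(u) if u else 999
obs={20:([(230,425),(245,424),(260,423)],213.8,270),-20:([(317,418),(330,417),(344,415.8)],301.7,356.8)}
def res(q,P,obs=obs):
    r=[]
    for yc,(e,v0,v1) in obs.items():
        p,h=ext(P,q,yc); r+=[right(h,v-.0)-u for v,u in e]+[h[:,1].min()-v0,h[:,1].max()-v1]
    return np.array(r)
E
python3 - <<'E'
from kn import *
import pickle
P=pickle.load(open('w3.pkl','rb'))
r=least_squares(res,[.456,.319,-.01],args=(P,),diff_step=1e-3,x_scale=[.01,.01,.05]); print(r.x,r.fun.round(1))
q=r.x
X=np.array([[-30,60,16],[30,60,16],[-3,22.5,50],[13,22.5,50]])/1e3; print(proj(P,place(q,X)).round(1).tolist())
Tt=np.eye(4)
t0=np.array([.46107,.31157,.03276]); rt=R.from_rotvec([-2.23457,-2.20746,-.0014])
Bq=np.array([q[0],q[1],0]); rel=rt.inv().apply(Bq-t0); print('rel',rel, (rt.inv()*R.from_euler('z',q[2])).as_matrix().round(4).tolist())
im=read_camera('wrist'); P2=cam('wrist'); cv2.imwrite('pics/w4.png',im[:,:,::-1]); t,r_,s=tool(); print(t,r_.as_rotvec())
A=cv2.imread('pics/w3.png',0);B=cv2.imread('pics/w4.png',0)
for (x,y,w,hh) in [(345,160,85,115),(294,240,50,120)]:
    T=A[y:y+hh,x:x+w]; S=B[y-15:y+hh+15,x-15:x+w+15]; m=cv2.matchTemplate(S,T,cv2.TM_CCOEFF_NORMED); print(cv2.minMaxLoc(m)[1::2], 'expect 15,15')
E
```

```text
[ 0.45750223  0.31771335 -0.00615168] [ 0.2 -0.  -0.2  0.1  1.1  0.1 -0.  -0.  -1.7  0.3]
[[221.4, 144.1], [385.7, 143.0], [292.5, 276.1], [343.4, 275.8]]
rel [ 0.00606604 -0.00365032  0.03276531] [[0.0061, 1.0, 0.001], [1.0, -0.0061, 0.0002], [0.0002, 0.001, -1.0]]
[0.46075342 0.31086378 0.11123771] [-2.23531185e+00 -2.20745550e+00  9.58382908e-04]
(0.9942557215690613, (15, 15)) expect 15,15
(0.9981256127357483, (15, 15)) expect 15,15
```

```bash
cat > tgt.py <<'E'
from ff import *
rel=np.array([.0066,-.00365,.03277]); BR=R.from_euler('z',-.0062); RT0=R.from_rotvec([-2.23457,-2.20746,-.0014])
rb=RT0.inv()*BR
def plan(back=0.,up=0.,off=(0,0,0)):
    hp=place([*frame,0],np.array([[-.08-back,0,.044+up]])+np.array(off))[0]
    Rt=R.from_euler('z',frame[2])*rb.inv(); tp=hp-Rt.apply(rel)
    t,r,s=tool(); d=r.inv().apply(tp-t)/.1; dr=(r.inv()*Rt).as_rotvec()
    print('target',tp.round(4),'tool shift',d.round(3),'roll',(dr/(np.pi/4)).round(4),'t',s['t'],s['contact_force'].round(1) if hasattr(s['contact_force'],'round') else s['contact_force'])
E
python3 -c "
from tgt import *
plan(.05,.03); plan(.05)"
```

```text
target [0.5143 0.0562 0.1068] tool shift [-2.54   0.567  0.046] roll [-0.0009  0.0018  0.0615] t 6.0333 [-0.3  0.4 -2.4]
target [0.5143 0.0562 0.0768] tool shift [-2.54   0.567  0.346] roll [-0.0009  0.0018  0.0615] t 6.0333 [-0.3  0.4 -2.4]
```

carry_out --pt "0 -0.1 0.03 0 0" --pt "0 -0.2 0.05 0 0" --pt "0 -0.22 0.05 0 0" --pt "0 -0.22 0.05 0 0" --pt "0 -0.22 0.05 0 0" --pt "0 -0.22 0.05 0 0" --pt "0 -0.22 0.05 0 0" --pt "0 -0.22 0.05 0 0"

```text
t: 6.7
tool_pos: [0.4961, 0.1465, 0.1104]
orientation: [-2.235, -2.207, 0.004]
contact_force: [-1.0, -0.1, -3.3]
width: 0.0153
gripper_force: 58.7
```

carry_out --pt "0 -0.22 0.05 0 0" --pt "0 -0.22 0.05 0 0" --pt "0 -0.2 0.05 0 0" --pt "0 -0.15 0.03 0 0" --pt "0 -0.1 0.01 0 0.03" --pt "0 -0.03 0 0 0.031" --pt "0 0 0 0 0" --pt "0 0 0 0 0"

```text
t: 7.37
tool_pos: [0.5143, 0.0567, 0.1114]
orientation: [-2.287, -2.153, 0.001]
contact_force: [0.5, 1.7, -2.0]
width: 0.0148
gripper_force: 58.7
```

```bash
python3 -c "
from tgt import *
plan(.05,.0)"
```

```text
target [0.5143 0.0562 0.0768] tool shift [-0.006  0.     0.346] roll [-0.0015  0.0009  0.0004] t 7.3667 [ 0.5  1.7 -2. ]
```

Lower, then advance part way (to 22 mm short) and look.

carry_out --pt "0 0 0 0.05 0" --pt "0 0 0 0.1 0" --pt "0 0 0 0.1 0" --pt "0 -0.006 0 0.096 0" --pt "0 0 0.1 0 0" --pt "0 0 0.1 0 0" --pt "0 0 0.08 0 0" --pt "0 0 0 0 0"

```text
t: 8.03
tool_pos: [0.5462, 0.0542, 0.0779]
orientation: [2.286, 2.151, 0.004]
contact_force: [1.0, -0.3, -3.7]
width: 0.0154
gripper_force: 59.0
```

Run:
```python
from tgt import *
plan(.0,.0)
P=cam('wrist');im=read_camera('wrist');cv2.imwrite('pics/w5.png',im[:,:,::-1]);pickle.dump(P,open('w5.pkl','wb'))
c=im[130:370,330:650,::-1]; cv2.imwrite('pics/w5c.png',cv2.resize(c,None,fx=2.5,fy=2.5,interpolation=cv2.INTER_CUBIC))
for y in(40,0,-40): 
  print('frame kn',y,proj(P,place([*frame,0],np.array([[-.0479,(y+8)/1e3,.0538],[-.0479,(y-8)/1e3,.0538],[-.04,(y+8)/1e3,.063]]))).round(1).tolist())
```

```text
target [0.5642 0.0535 0.0768] tool shift [0.004 0.18  0.012] roll [0.0041 0.0008 0.0001] t 8.0333 [ 1.  -0.3 -3.7]
frame kn 40 [[432.6, 170.2], [429.5, 209.7], [460.4, 174.2]]
frame kn 0 [[424.9, 264.9], [422.1, 299.0], [450.2, 273.5]]
frame kn -40 [[417.9, 346.4], [415.3, 375.8], [440.9, 358.2]]
```

View pics/w5c.png

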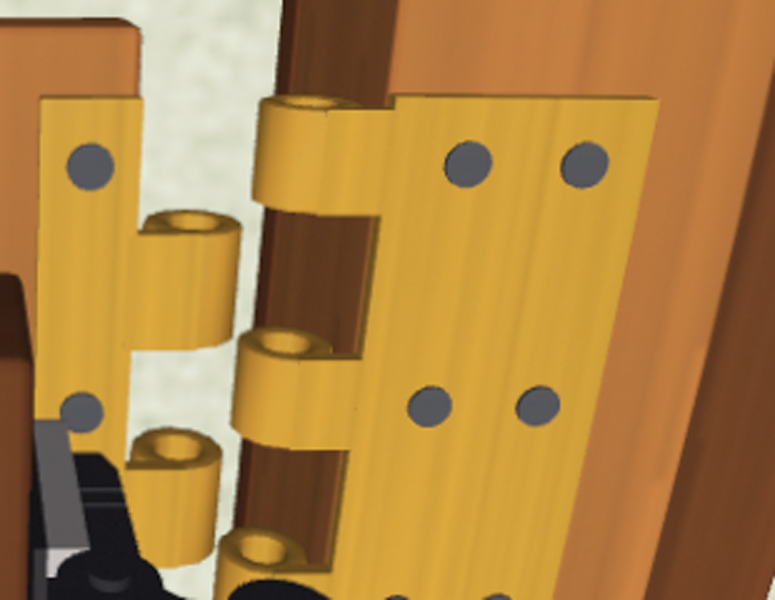

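In this view the hatch knuckle holes are at crop (190,222) and (177,448), and the frame's holes are at (320,102), (290,342) and (258,550). Both hatch knuckles line up with the gaps to well under 1 mm, so I'll advance slowly.

carry_out --pt "0 0.004 0 0.005 0" --pt "0 0 0.03 0 0" --pt "0 0 0.03 0 0" --pt "0 0 0.03 0 0" --pt "0 0 0.03 0 0" --pt "0 0 0.03 0 0" --pt "0 0 0 0 0" --pt "0 0 0 0 0"

```text
t: 8.75
tool_pos: [0.5579, 0.0536, 0.0767]
orientation: [-2.288, -2.153, -0.0]
contact_force: [-0.3, -0.7, -3.7]
width: 0.015
gripper_force: 59.0
```

```bash
python3 -c "
from tgt import *
plan(.0,.0)"
```

```text
target [0.5642 0.0535 0.0768] tool shift [ 0.002  0.063 -0.001] roll [-0.0003  0.0013  0.0005] t 8.75 [-0.3 -0.7 -3.7]
```

carry_out --pt "0 0.002 0.01 0 0" --pt "0 0 0.015 0 0" --pt "0 0 0.015 0 0" --pt "0 0 0.015 0 0" --pt "0 0 0.008 0 0" --pt "0 0 0 0 0" --pt "0 0 0 0 0" --pt "0 0 0 0 0"

```text
t: 9.42
tool_pos: [0.564, 0.0535, 0.0767]
orientation: [-2.287, -2.153, 0.0]
contact_force: [-0.2, 0.3, -3.2]
width: 0.0154
gripper_force: 59.0
```

Run:
```python
from tgt import *
plan(.0,.0)
P=cam('wrist');im=read_camera('wrist');cv2.imwrite('pics/w6.png',im[:,:,::-1]);pickle.dump(P,open('w6.pkl','wb'))
c=im[130:370,340:520,::-1]; cv2.imwrite('pics/w6c.png',cv2.resize(c,(450,600),interpolation=cv2.INTER_CUBIC))
A=cv2.imread('pics/w3.png',0);B=cv2.imread('pics/w6.png',0)
for (x,y,w,hh) in [(345,165,35,115),(294,240,50,120)]:
    T=A[y:y+hh,x:x+w]; S=B[y-15:y+hh+15,x-15:x+w+15]; m=cv2.matchTemplate(S,T,cv2.TM_CCOEFF_NORMED); print(cv2.minMaxLoc(m)[1::2], 'expect 15,15')
```

```text
target [0.5642 0.0535 0.0768] tool shift [-0.     0.002 -0.001] roll [-0.0005  0.0013  0.0005] t 9.4167 [-0.2  0.3 -3.2]
(0.998601496219635, (15, 15)) expect 15,15
(0.9986415505409241, (15, 15)) expect 15,15
```

View pics/w6c.png

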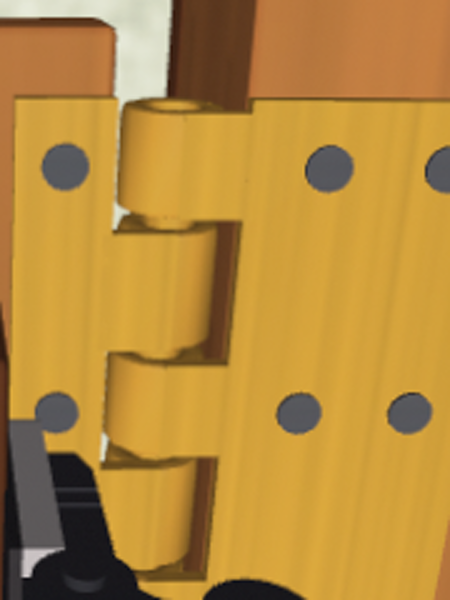

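The knuckles are meshed. The clearances are even in y, the x offsets match the model (21 px and 4 px against a predicted 21.5 and 3.4), and nothing has slipped or touched. Now I hold still.

carry_out --pt "0 0 0 0 0" --pt "0 0 0 0 0" --pt "0 0 0 0 0" --pt "0 0 0 0 0" --pt "0 0 0 0 0" --pt "0 0 0 0 0" --pt "0 0 0 0 0" --pt "0 0 0 0 0"

```text
t: 10.13
tool_pos: [0.5641, 0.0535, 0.0767]
orientation: [2.288, 2.153, 0.0]
contact_force: [-0.1, 0.1, -3.1]
width: 0.0149
gripper_force: 59.0
```

carry_out --pt "0 0 0 0 0" --pt "0 0 0 0 0" --pt "0 0 0 0 0" --pt "0 0 0 0 0" --pt "0 0 0 0 0" --pt "0 0 0 0 0" --pt "0 0 0 0 0" --pt "0 0 0 0 0"

```text
t: 10.8
tool_pos: [0.564, 0.0535, 0.0767]
orientation: [2.288, 2.153, -0.0]
contact_force: [0.1, 1.1, -2.9]
width: 0.0152
gripper_force: 59.0
```

carry_out --pt "0 0 0 0 0" --pt "0 0 0 0 0" --pt "0 0 0 0 0" --pt "0 0 0 0 0" --pt "0 0 0 0 0" --pt "0 0 0 0 0" --pt "0 0 0 0 0" --pt "0 0 0 0 0"

```text
t: 11.47
tool_pos: [0.564, 0.0535, 0.0767]
orientation: [2.288, 2.153, 0.0]
contact_force: [0.1, 0.4, -2.8]
width: 0.0149
gripper_force: 59.0
```

carry_out --pt "0 0 0 0 0" --pt "0 0 0 0 0" --pt "0 0 0 0 0" --pt "0 0 0 0 0" --pt "0 0 0 0 0" --pt "0 0 0 0 0" --pt "0 0 0 0 0" --pt "0 0 0 0 0"

```text
t: 12.13
tool_pos: [0.564, 0.0535, 0.0767]
orientation: [-2.288, -2.153, 0.0]
contact_force: [-0.5, -1.3, -3.8]
width: 0.0151
gripper_force: 59.0
```

```bash
python3 -c "
from tgt import *
plan(.0,.0); print(job_done())"
```

```text
target [0.5642 0.0535 0.0768] tool shift [ 0.     0.002 -0.001] roll [-0.0003  0.0013  0.0005] t 12.1333 [-0.5 -1.3 -3.8]
the job is handed in; nothing more can be done
None
```

The two-knuckle hatch board is held level at the frame with both knuckles in the gaps, within about 0.5 mm by my measurements; it stayed still and gripped for over two seconds, and the job was handed in at 12.1 s.

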